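Clear a pizzeria table into caddy, glass rack and bottle crate

ROBOT

A 6-joint arm with a two-finger parallel gripper is mounted at the origin on the work surface. World frame = base frame: x ahead of the robot, y to its left, z up, the work surface at z = 0. Lengths are in m, angles in rad, forces in N, time in s.
With the tool pointing down it reaches from about 0.4 to 0.925 m from the base axis. Payload 12.5 kg.
Tool frame: the origin (TCP) lies midway between the tips of the shut fingers; the grasp point (between the pads) lies 19 mm behind it (r.tcp_to_grasp is the distance from the TCP to the grasp point, in m); z points along the fingers, y is the line along which they close (so a half turn about z gives the same grasp; the last joint's range is limited). The gripper opens to 95 mm and grips with 3 to 60 N. Pads are 20 mm wide; open, the fingers measure 119 mm over their backs; the gripper's body (75 mm by 180 mm) begins 59 mm behind the grasp point.
Start: joints at [1.14, 0.491, 1.559, -0, 1.092, -0.106], TCP at [0.199, 0.592, 0.215] pointing down, gripper open.
Joint ranges: [-3.1, 3.1], [-0.84, 2.19], [0.05, 2.79], [-1.13, 4.28], [0.06, 2.93], [-2.69, 2.69]. Speed limits (rad/s): [2.22, 2.22, 2.79, 3.14, 3.14, 3.14].

INTERFACE

Orientations are given as [roll, pitch, yaw] about the fixed x, y, z axes, in that order (R = Rz(yaw) Ry(pitch) Rx(roll)).
In Python, from cell import r, read_camera, calibration gives the robot as it stands. The module is installed in compiled form; this text tells all that it offers.
- The arm moves only by the shell command python3 -m crank 'ROWS' [OPENING] [FORCE]. ROWS is a JSON object of lists of equal length, an entry for each row: "travel": the shift along the tool's x, y, z in cm, a list of three; "twist": the turn, a rotation vector about the tool's x, y, z in rad, a list of three. In form: {"travel": [[x, y, z], ...], "twist": [[ax, ay, az], ...]}. A call has 1 to 20 rows; each row shifts and turns the commanded pose from where the row before left it, along the tool's axes as they then stand; what a row does not reach is not made up. A row lasts 1/10 s, in which the tool goes at most 50 mm and 8.59 degrees, less where a joint would pass 70% of its speed; a pose out of reach is approached as far as the arm can. A call is refused whole if a number of a shift passes 5 or a number of a turn 0.15, either way. A call with a gripper value outside its range is refused whole. OPENING is the closure, from 0 (fully open) to 1 (shut), set as the call begins (- or left out, the last holds). The fingers move at their own pace and stop on an object; FORCE is the grip in N (left out, the last holds). Time passes only in rows, so rows that do not move let the fingers close. It gives the time, the measured TCP pose, the force, the opening and the grip force at its end, in the units of the state.
- r.state(): the state, without advancing time (a new reading comes with each control period).
- read_camera(name): name is "scene" or "top" or "wrist"; returns (picture, depth): 480x640x3 uint8, red, green, blue; 480x640 float32, m along the optical axis (not along the pixel's ray), 0 where there is no reading.
- calibration(name): a dict with "fx", "fy", "cx", "cy" (pixels), "k1" (the pictures are not rectified: a ray, as slopes to the right and down, at radius r is drawn at 1 + k1 r^2 times it, then the intrinsics apply), "T" (4x4, takes a point from camera to world coordinates); the wrist camera has in their place "mount" (4x4, takes a point from camera to tool coordinates, whose origin is the TCP and whose axes are the flange's). Camera axes: x right, y down, z forward; pixel columns grow to the right and rows downward; lengths in m; the calibration is good to about 2 mm. A picture is of the moment at which its call begins: read the wrist's pose just before it. calibration takes no time and is no camera call.
- r.sign_off(): hands the job in; it is judged then, once.
The state is a dict: "time": time; "q": joint angles; "dq": joint speeds; "joint_torque": joint torques, N m; "position": TCP position; "eef_rot": TCP orientation; "contact_force": force on the tool from outside, world axes, zero at the start; "torque": the same for the moment, N m; "width": finger opening in m; "gripper_force": force on a finger pad.
Only numpy, scipy, OpenCV 4.12 (cv2) and the standard library are available. Lean on these libraries where they do the work, as an engineer would, in place of code of your own. Each camera call takes 0.05 s, during which the arm holds its last target. There are 200 camera calls.

TASK

Clear this pizzeria table: stand the two shakers in the empty metal caddy, one in each bay, the loose tumbler in the free cell of the grey glass rack beside the tumbler already there, and the loose bottle in the free cell of the wooden crate beside the bottle already there. Everything must end standing upright on the floor of its cell and released; set each thing down gently, without dropping it or knocking anything over. Leave the tumbler and the bottle that are already stored where they are.

Things in the scene. Friction and masses are not known exactly. Their poses are not given: they have to be found in the camera images.
- shaker_a_mid (a point): Cheese shaker: round, standing upright, 115 mm tall, 56 mm in diameter, about 200 g, black straight-sided lid from 80 to 110 mm above its foot (a good place to grip), slightly bevelled flat top. This point is on its axis half-way up, 57.5 mm above its foot; z up. Its jar is cream.
- shaker_b_mid (a point): Chilli-flake shaker: round, standing upright, 115 mm tall, 56 mm in diameter, about 200 g, black straight-sided lid from 80 to 110 mm above its foot (a good place to grip), slightly bevelled flat top. This point is on its axis half-way up, 57.5 mm above its foot; z up. Its jar is red-brown. Either shaker may go in either bay of the caddy.
- tumbler_mid (a point): The loose open-topped dull red tumbler, mouth up, 120 mm tall, about 160 g; outside diameter 52 mm at the foot widening to 64 mm at 70 mm height, then straight-sided to the rim (grip it outside, in the upper part); wall 3 mm. This point is on its axis half-way up, 60 mm above its foot; z up.
- bottle_mid (a point): The loose small dark brown glass bottle with a paper label and white cap, standing upright, 145 mm tall, about 220 g; body 56 mm in diameter up to 72 mm height, shoulder up to 98 mm, then a neck 26 to 28 mm wide up to the 29 mm wide cap (136 to 145 mm): grip it by the neck. This point is on its axis half-way up, 72.5 mm above its foot; z up.
- caddy: Condiment caddy of bare aluminium, fixed to the table, 86 x 168 mm and 40 mm high, two empty open-topped bays side by side along its y axis, each 78 x 78 mm inside; walls 4 mm, floor 4 mm thick. Origin: centre of its underside, on the table. Bay centres at y = +41 mm and y = -41 mm in its frame; z up.
- rack: Grey plastic glass rack, fixed, 94 x 183 mm (ribs on the long sides add 3 mm in all) and 50 mm high, two open-topped cells side by side along its y axis, each 84 x 84 mm inside; walls 5 mm, floor 6 mm thick. Origin: centre of its underside, on the table. The free cell's centre is at y = +44.5 mm in its frame, the stored tumbler stands in the cell at y = -44.5 mm; z up.
- crate: Wooden bottle crate, fixed, 94 x 180 mm and 60 mm high, two open-topped cells side by side along its y axis, each 78 x 78 mm inside; walls 8 mm, floor 8 mm thick. Origin: centre of its underside, on the table. The free cell's centre is at y = +43 mm in its frame, the stored bottle stands in the cell at y = -43 mm; z up.
- stored_tumbler_mid (a point): The stored tumbler, already in the rack, to be left there: open-topped dull red tumbler, mouth up, 120 mm tall, about 160 g; outside diameter 52 mm at the foot widening to 64 mm at 70 mm height, then straight-sided to the rim (grip it outside, in the upper part); wall 3 mm. This point is on its axis half-way up, 60 mm above its foot; z up.
- stored_bottle_mid (a point): The stored bottle, already in the crate, to be left there: small dark brown glass bottle with a paper label and white cap, standing upright, 145 mm tall, about 220 g; body 56 mm in diameter up to 72 mm height, shoulder up to 98 mm, then a neck 26 to 28 mm wide up to the 29 mm wide cap (136 to 145 mm): grip it by the neck. This point is on its axis half-way up, 72.5 mm above its foot; z up.
Mind the look-alikes: they are no part of the job. Leave any blue or purple look-alike of the part that bears shaker_a_mid alone.

How it is judged:
At the end, for the whole second after the job is handed in: Shakers one per caddy bay, tumbler and bottle in the free cells of rack and crate: within 18 mm of the cell centre in x and y, foot within 8 mm of the floor, upright within 0.12 rad, under 0.02 m/s. Stored tumbler and bottle likewise in their cells (((x of shaker_a_mid in the frame of caddy between -0.018 and 0.018 m and y of shaker_a_mid in the frame of caddy between 0.023 and 0.059 m and z of shaker_a_mid in the frame of caddy between 0.0535 and 0.0695 m and angle between shaker_a_mid's own z axis and vertical below 0.12 rad) or (x of shaker_a_mid in the frame of caddy between -0.018 and 0.018 m and y of shaker_a_mid in the frame of caddy between -0.059 and -0.023 m and z of shaker_a_mid in the frame of caddy between 0.0535 and 0.0695 m and angle between shaker_a_mid's own z axis and vertical below 0.12 rad)) and ((x of shaker_b_mid in the frame of caddy between -0.018 and 0.018 m and y of shaker_b_mid in the frame of caddy between 0.023 and 0.059 m and z of shaker_b_mid in the frame of caddy between 0.0535 and 0.0695 m and angle between shaker_b_mid's own z axis and vertical below 0.12 rad) or (x of shaker_b_mid in the frame of caddy between -0.018 and 0.018 m and y of shaker_b_mid in the frame of caddy between -0.059 and -0.023 m and z of shaker_b_mid in the frame of caddy between 0.0535 and 0.0695 m and angle between shaker_b_mid's own z axis and vertical below 0.12 rad)) and x of tumbler_mid in the frame of rack between -0.018 and 0.018 m and y of tumbler_mid in the frame of rack between 0.0265 and 0.0625 m and z of tumbler_mid in the frame of rack between 0.058 and 0.074 m and angle between each of tumbler_mid, bottle_mid, stored_tumbler_mid, stored_bottle_mid's own z axis and vertical below 0.12 rad and x of bottle_mid in the frame of crate between -0.018 and 0.018 m and y of bottle_mid in the frame of crate between 0.025 and 0.061 m and z of bottle_mid in the frame of crate between 0.0725 and 0.0885 m and x of stored_tumbler_mid in the frame of rack between -0.018 and 0.018 m and y of stored_tumbler_mid in the frame of rack between -0.0625 and -0.0265 m and z of stored_tumbler_mid in the frame of rack between 0.058 and 0.074 m and x of stored_bottle_mid in the frame of crate between -0.018 and 0.018 m and y of stored_bottle_mid in the frame of crate between -0.061 and -0.025 m and z of stored_bottle_mid in the frame of crate between 0.0725 and 0.0885 m and linear speed of each of shaker_a, shaker_b, tumbler, bottle below 0.02 m/s); the robot touches nothing.
It fails at once if one of the four things to be cleared is dropped or knocked (it moves faster than 0.7 m/s while the fingers do not hold it) ((linear speed of shaker_a above 0.7 m/s and contact force between the fingers and shaker_a below 0.1 N) or (linear speed of shaker_b above 0.7 m/s and contact force between the fingers and shaker_b below 0.1 N) or (linear speed of tumbler above 0.7 m/s and contact force between the fingers and tumbler below 0.1 N) or (linear speed of bottle above 0.7 m/s and contact force between the fingers and bottle below 0.1 N)).
It fails at once if a thing to be cleared is tipped over (more than 0.7 rad from upright) (angle between any of shaker_a_mid, shaker_b_mid, tumbler_mid, bottle_mid's own z axis and vertical above 0.7 rad).
It fails at once if the stored tumbler or stored bottle is taken out or tipped (moved 40 mm, or tilted 0.5 rad) (distance of any of stored_tumbler_mid, stored_bottle_mid from where it was at the start of the episode above 0.04 m or angle between any of stored_tumbler_mid, stored_bottle_mid's own z axis and vertical above 0.5 rad).
It also fails if it takes over 104 s, if anything falls off the work surface, if the arm or the gripper's body presses on something with over 40 N, if the wrist force passes 120 N, or if a joint passes its speed limit or range.

## Working session

There is one attempt and no reset: what is moved stays moved. The work goes in short steps, Python scripts to look and compute and a shell command to move; the robot and the scene stay as the last step left them, time stands still between calls to the robot, and variables do not carry over. Pictures are saved under pics/ and viewed, at most 14 in all, crops included, and the job is handed in when it is done.

```bash
mkdir -p pics
cat > h.py <<'E'
import numpy as np, cv2
from cell import r, read_camera, calibration
from scipy.spatial.transform import Rotation as R
def cam(n):
    s=r.state(); p,d=read_camera(n); c=calibration(n)
    if 'T' in c: T=np.array(c['T'])
    else:
        W=np.eye(4); W[:3,:3]=R.from_euler('xyz',s['eef_rot']).as_matrix(); W[:3,3]=s['position']
        T=W@np.array(c['mount'])
    return p,d,c,T
def rays(c,T,uv):
    K=np.array([[c['fx'],0,c['cx']],[0,c['fy'],c['cy']],[0,0,1.]])
    n=cv2.undistortPoints(np.array(uv,float).reshape(-1,1,2),K,np.array([c['k1'],0,0,0.])).reshape(-1,2)
    return np.c_[n,np.ones(len(n))]@T[:3,:3].T, T[:3,3]
def onplane(c,T,uv,z):
    d,o=rays(c,T,uv); return o+d*((z-o[2])/d[:,2])[:,None]
def cloud(d,c,T):
    v,u=np.mgrid[0:480,0:640]; dd,o=rays(c,T,np.c_[u.ravel(),v.ravel()])
    return (o+dd*d.reshape(-1,1)).reshape(480,640,3)
def save(n,p): cv2.imwrite('pics/'+n,p[...,::-1])
E
python3 - <<'E'
from h import *
for n in('scene','top'):
    p,d,c,T=cam(n); save(n+'0.png',p); np.savez(n+'0.npz',p=p,d=d,T=T); print(n,np.round(T,3).tolist(),c['fx'],c['k1'],(d>0).mean())
print(r.state(), np.round(calibration('wrist')['mount'],3).tolist())
E
```

```text
scene [[-0.332, 0.725, -0.603, 0.94], [0.943, 0.257, -0.211, 0.135], [0.003, -0.639, -0.769, 0.633], [0.0, 0.0, 0.0, 1.0]] 443.84696150971143 0.010210382231563602 0.9960807291666667
top [[0.027, -0.983, 0.181, 0.368], [-0.999, -0.03, -0.019, -0.002], [0.024, -0.181, -0.983, 0.803], [0.0, 0.0, 0.0, 1.0]] 437.7070895066874 -0.03360419125461645 0.9959309895833334
{'time': 0.1, 'q': array([ 1.14039783e+00,  4.91519982e-01,  1.55938535e+00, -1.79628005e-05,
        1.09172555e+00, -1.05583561e-01]), 'dq': array([-0.00105561, -0.00117702, -0.00215419,  0.00013994, -0.00193199,
       -0.00065432]), 'joint_torque': array([ 2.88601739e-03, -6.13624620e+01, -2.58606255e+01,  6.93967799e-02,
        4.70084965e-02, -9.86637451e-05]), 'position': array([0.19933884, 0.59212651, 0.21410842]), 'eef_rot': array([-3.14055853e+00, -9.35722701e-05,  2.81678596e+00]), 'contact_force': array([ 0.71779177, -0.16052023,  0.32268893]), 'torque': array([-0.00415305, -0.00461258,  0.02940965]), 'gripper_force': 0.0, 'width': 0.09530559546400441} [[0.001, -0.971, -0.24, 0.067], [1.0, 0.001, -0.001, -0.0], [0.001, -0.24, 0.971, -0.17], [0.0, 0.0, 0.0, 1.0]]
```

View pics/top0.png

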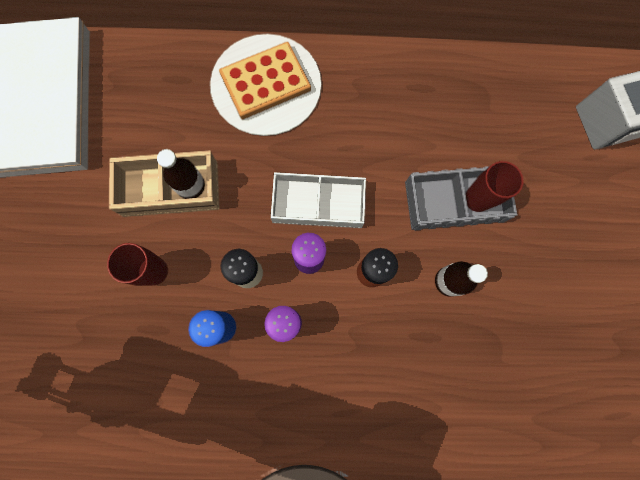

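View pics/scene0.png

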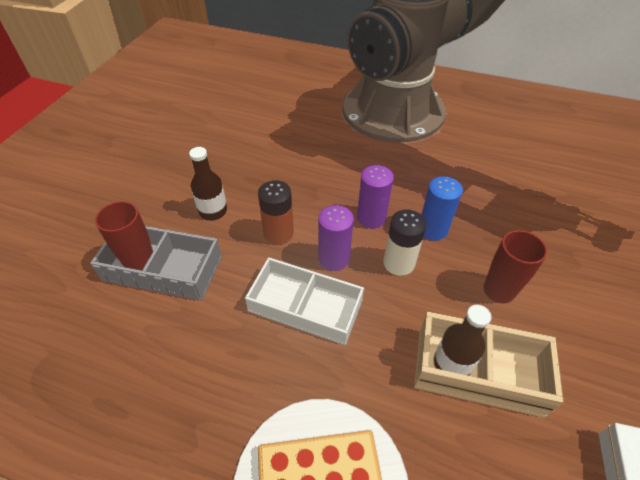

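The top view shows these candidates:
- Black-lidded shakers at (239,266) with a cream jar and (380,265) with a red-brown jar. These are shakers a and b.
- Purple shakers at (309,250) and (282,324), and a blue one at (207,327). These are look-alikes to leave alone.
- Loose tumbler at (128,263). The other, at (500,180), stands in the rack.
- Loose bottle with its cap at (477,273). The other, with its cap at (166,158), is in the crate.

The free cells are the left one of the crate, the left one of the rack, and both caddy bays.

```bash
cat > m.py <<'E'
from h import *
p,d,c,T=cam('top'); X=cloud(d,c,T); hsv=cv2.cvtColor(p,cv2.COLOR_RGB2HSV)
v,u=np.mgrid[0:480,0:640]
def reg(a,b,e,f): return (u>a)&(u<b)&(v>e)&(v<f)
for n,box,z in[('crate',(95,230,140,225),.06),('caddy',(262,375,165,235),.04),('rack',(398,530,155,235),.05)]:
    m=reg(*box)&(abs(X[...,2]-z)<.006)
    q=X[m][:,:2].astype(np.float32)
    print(n,m.sum(),np.round(cv2.minAreaRect(q*1000),1).tolist() if 0 else cv2.minAreaRect(q*1000))
for n,box,z in[('a',(215,265,240,290),.115),('b',(355,405,240,290),.115),('purp',(285,335,228,278),.115),('purp2',(260,305,300,345),.115),('blue',(185,230,305,350),.115),('tum',(100,175,235,295),.12),('bot',(430,495,250,305),.145),('stum',(460,530,150,215),.126),('sbot',(150,190,140,180),.153)]:
    m=reg(*box)&(abs(X[...,2]-z)<.007)
    q=X[m]; cc,rad=cv2.minEnclosingCircle((q[:,:2]*1000).astype(np.float32)) if len(q) else (0,0)
    print(n,m.sum(),np.round(cc,1),round(rad,1),np.round(np.median(q[:,2])*1000,1) if len(q) else '')
E
python3 m.py
python3 - <<'E'
import cv2; a=cv2.imread('pics/top0.png')[225:350,90:500]
cv2.imwrite('pics/crop.png',cv2.resize(a,None,fx=1.9,fy=1.9))
E
```

```text
crate 1785 ((604.4085693359375, 271.875732421875), (95.19487762451172, 180.2825469970703), 6.507744312286377)
caddy 873 ((585.815185546875, -8.687850952148438), (168.1456756591797, 86.84565734863281), 88.47484588623047)
rack 1274 ((598.5411987304688, -270.2464599609375), (100.1133041381836, 184.34506225585938), 6.941701412200928)
a 973 [449.5 116.8] 28.1 115.8
b 946 [ 457.8 -110.1] 28.2 115.6
purp 934 [478.9   5.3] 27.9 115.8
purp2 1024 [361.3  42.7] 27.9 115.6
blue 1025 [350.8 158.8] 27.9 115.6
tum 395 [447.7 288. ] 32.1 120.4
bot 295 [ 444.6 -253.4] 14.4 145.9
stum 357 [ 603.  -311.5] 33.1 125.7
sbot 270 [609.1 231.4] 14.4 154.2
```

View pics/crop.png

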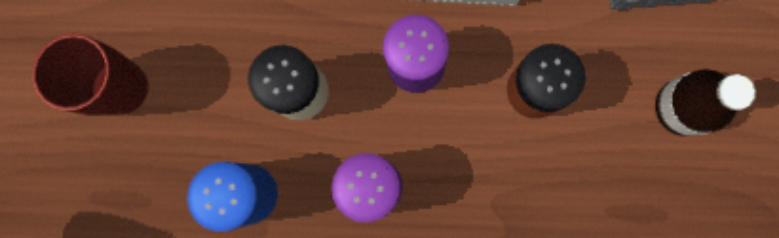

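The crop confirms it: black lids at crop (283,78), cream jar, and (550,78), red-brown jar. The others are purple and blue. I'll keep the tool yaw at π/2 throughout, so travel is [dy, dx, −dz].

```bash
python3 -m crank '{"travel":[[0,0,0],[0,0,0],[0,0,0],[0,0,0],[0,0,0],[0,0,0],[0,0,0],[0,0,0],[0,0,0],[0,0,0],[-3,2.5,0],[-3,2.5,0],[-3,2.5,0],[-3,2.5,0],[-3,2.5,0],[-3,2.5,0],[-3,2.5,0],[-3,2.5,0],[-3,2.5,0],[-3,2.5,0]],"twist":[[0,0,0.125],[0,0,0.125],[0,0,0.125],[0,0,0.125],[0,0,0.125],[0,0,0.125],[0,0,0.125],[0,0,0.125],[0,0,0.125],[0,0,0.122],[0,0,0],[0,0,0],[0,0,0],[0,0,0],[0,0,0],[0,0,0],[0,0,0],[0,0,0],[0,0,0],[0,0,0]]}' 0; python3 -m crank '{"travel":[[0,0,0],[0,0,0],[0,0,0]],"twist":[[0,0,0],[0,0,0],[0,0,0]]}'
```

```text
time: 2.15
position: [0.4499, 0.2907, 0.2146]
eef_rot: [-3.141, -0.0, 1.57]
contact_force: [-0.3, 0.3, -0.5]
width: 0.0952
gripper_force: 0.0
time: 2.45
position: [0.4486, 0.2926, 0.2145]
eef_rot: [-3.141, -0.0, 1.57]
contact_force: [-0.0, 0.3, -0.3]
width: 0.0949
gripper_force: 0.0
```

```bash
python3 -m crank '{"travel":[[-0.4,0,1],[0,0,2],[0,0,2],[0,0,2],[0,0,2],[0,0,2],[0,0,1.3],[0,0,1],[0,0,0],[0,0,0]],"twist":[[0,0,0],[0,0,0],[0,0,0],[0,0,0],[0,0,0],[0,0,0],[0,0,0],[0,0,0],[0,0,0],[0,0,0]]}' 0; python3 -m crank '{"travel":[[0,0,0],[0,0,0],[0,0,0],[0,0,0],[0,0,0],[0,0,0],[0,0,0],[0,0,0]],"twist":[[0,0,0],[0,0,0],[0,0,0],[0,0,0],[0,0,0],[0,0,0],[0,0,0],[0,0,0]]}' 1 20
```

```text
time: 3.45
position: [0.449, 0.2884, 0.0818]
eef_rot: [3.142, -0.0, 1.57]
contact_force: [1.6, -0.3, -0.3]
width: 0.0947
gripper_force: 0.0
time: 4.25
position: [0.4492, 0.2881, 0.0818]
eef_rot: [3.141, -0.0, 1.57]
contact_force: [-0.4, -0.8, 3.7]
width: 0.0628
gripper_force: 20.0
```

```bash
python3 -m crank '{"travel":[[0,0,-0.5],[0,0,-1],[0,0,-1],[0,0,-2],[0,0,-2],[0,0,-2],[0,0,-2],[0,0,-2],[0,0,-1.5],[0,0,-0.5]],"twist":[[0,0,0],[0,0,0],[0,0,0],[0,0,0],[0,0,0],[0,0,0],[0,0,0],[0,0,0],[0,0,0],[0,0,0]]}'; python3 -m crank '{"travel":[[-1.5,0.5,0],[-2.5,0.5,0],[-3,0.5,0],[-3,0.5,0],[-3,0.5,0],[-3,0.5,0],[-3,0.5,0],[-3,1,0],[-3,1,0],[-3,1,0],[-3,1,0],[-3,1,0],[-3,1,0],[-3,1,0],[-3,1,0],[-3,1,0],[-2.5,1,0],[-1.5,0.4,0],[-0.4,0,0],[0,0,0]],"twist":[[0,0,0],[0,0,0],[0,0,0],[0,0,0],[0,0,0],[0,0,0],[0,0,0],[0,0,0],[0,0,0],[0,0,0],[0,0,0],[0,0,0],[0,0,0],[0,0,0],[0,0,0],[0,0,0],[0,0,0],[0,0,0],[0,0,0],[0,0,0]]}'
```

```text
time: 5.25
position: [0.4494, 0.2883, 0.2288]
eef_rot: [3.139, -0.001, 1.57]
contact_force: [0.1, 0.4, -1.3]
width: 0.0622
gripper_force: 20.0
time: 7.25
position: [0.5869, -0.2161, 0.2261]
eef_rot: [-3.141, -0.001, 1.569]
contact_force: [0.1, -0.2, -3.0]
width: 0.0624
gripper_force: 20.0
```

```bash
python3 -m crank '{"travel":[[0,0,0],[0,0,0]],"twist":[[0,0,0],[0,0,0]]}'
python3 - <<'E'
from h import *
p,d,c,T=cam('wrist'); save('w1.png',p)
E
```

```text
time: 7.45
position: [0.5874, -0.215, 0.2268]
eef_rot: [3.142, -0.0, 1.571]
contact_force: [-0.1, 0.5, -1.7]
width: 0.0626
gripper_force: 20.0
```

View pics/w1.png

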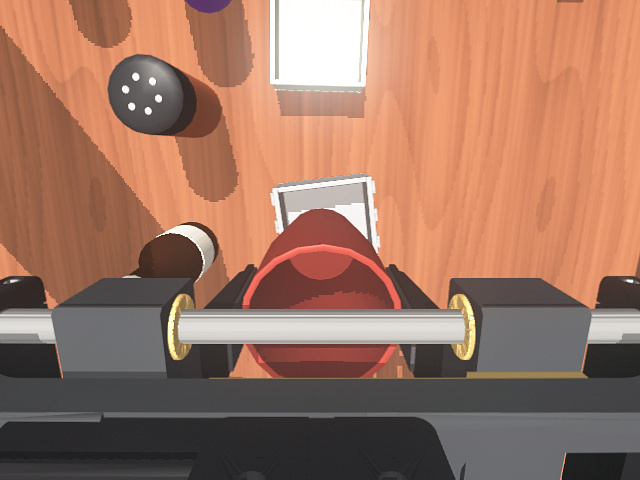

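The wrist view shows the tumbler upright in the fingers at (320,310). The free rack cell is just beneath it at (325,200).

```bash
python3 -m crank '{"travel":[[-0.6,0.3,0],[-0.5,0.3,0],[0,0,1],[0,0,2],[0,0,2],[0,0,2],[0,0,2],[0,0,2],[0,0,1],[0,0,0.7],[0,0,0.5],[0,0,0],[0,0,0]],"twist":[[0,0,0],[0,0,0],[0,0,0],[0,0,0],[0,0,0],[0,0,0],[0,0,0],[0,0,0],[0,0,0],[0,0,0],[0,0,0],[0,0,0],[0,0,0]]}'
```

```text
time: 8.8
position: [0.5939, -0.2272, 0.0952]
eef_rot: [3.141, 0.0, 1.57]
contact_force: [0.4, 0.8, -2.1]
width: 0.0622
gripper_force: 20.0
```

```bash
python3 -m crank '{"travel":[[0,0,0.2],[0,0,0.2],[0,0,0.2],[0,0,0.1],[0,0,0],[0,0,0]],"twist":[[0,0,0],[0,0,0],[0,0,0],[0,0,0],[0,0,0],[0,0,0]]}'
```

```text
time: 9.4
position: [0.5936, -0.2271, 0.0878]
eef_rot: [3.141, 0.0, 1.57]
contact_force: [-1.8, -0.2, 1.2]
width: 0.0624
gripper_force: 20.0
```

```bash
python3 -m crank '{"travel":[[0,0,0],[0,0,0],[0,0,0],[0,0,0],[0,0,0],[0,0,0],[0,0,0],[0,0,-1],[0,0,-2],[0,0,-2],[0,0,-3],[0,0,-3],[0,0,-2],[0,0,0],[0,0,0]],"twist":[[0,0,0],[0,0,0],[0,0,0],[0,0,0],[0,0,0],[0,0,0],[0,0,0],[0,0,0],[0,0,0],[0,0,0],[0,0,0],[0,0,0],[0,0,0],[0,0,0],[0,0,0]]}' 0
python3 - <<'E'
from h import *
p,d,c,T=cam('scene'); X=cloud(d,c,T)
hsv=cv2.cvtColor(p,cv2.COLOR_RGB2HSV)
m=(abs(X[...,2]-.126)<.004)&(X[...,0]>.5)&(abs(X[...,1]+.226)<.045)&(abs(X[...,0]-.593)<.05)
q=X[m]; print(m.sum(),cv2.minEnclosingCircle((q[:,:2]*1000).astype(np.float32)),q[:,2].max(),np.median(p[m],0))
E
```

```text
time: 10.9
position: [0.5934, -0.227, 0.2178]
eef_rot: [3.141, 0.0, 1.57]
contact_force: [-0.1, -0.2, -1.3]
width: 0.095
gripper_force: 0.0
287 ((594.798828125, -226.4121551513672), 32.97315979003906) 0.12717217756528953 [136.  55.  45.]
```

```bash
python3 -m crank '{"travel":[[-0.3,-1.5,0],[-0.4,-3,0],[-0.5,-3,0],[-0.5,-3,0],[-0.5,-3,0],[-0.4,-1.4,0],[0,0,0],[0,0,0]],"twist":[[0,0,0],[0,0,0],[0,0,0],[0,0,0],[0,0,0],[0,0,0],[0,0,0],[0,0,0]]}'
```

```text
time: 11.75
position: [0.4452, -0.2531, 0.2174]
eef_rot: [3.141, -0.0, 1.569]
contact_force: [0.4, 0.6, -0.0]
width: 0.0947
gripper_force: 0.0
```

```bash
python3 -m crank '{"travel":[[0,0,1],[0,0,2],[0,0,2],[0,0,2],[0,0,2],[0,0,1.5],[0,0,0.8],[0,0,0.5],[0,0,0],[0,0,0]],"twist":[[0,0,0],[0,0,0],[0,0,0],[0,0,0],[0,0,0],[0,0,0],[0,0,0],[0,0,0],[0,0,0],[0,0,0]]}'; python3 -m crank '{"travel":[[0,0,0],[0,0,0],[0,0,0],[0,0,0],[0,0,0],[0,0,0],[0,0,0],[0,0,0],[0,0,0],[0,0,0],[0,0,0],[0,0,0]],"twist":[[0,0,0],[0,0,0],[0,0,0],[0,0,0],[0,0,0],[0,0,0],[0,0,0],[0,0,0],[0,0,0],[0,0,0],[0,0,0],[0,0,0]]}' 1 25
```

```text
time: 12.75
position: [0.4449, -0.253, 0.0999]
eef_rot: [3.141, 0.0, 1.57]
contact_force: [0.4, -1.2, 0.1]
width: 0.095
gripper_force: 0.0
time: 13.95
position: [0.4447, -0.2529, 0.0996]
eef_rot: [3.141, -0.0, 1.57]
contact_force: [0.3, 0.5, -0.5]
width: 0.028
gripper_force: 25.0
```

```bash
python3 -m crank '{"travel":[[0,0,-0.5],[0,0,-1],[0,0,-1.5],[0,0,-2],[0,0,-2],[0,0,-2],[0,0,-2],[0,0,-2],[0,0,-2],[0,0,-1]],"twist":[[0,0,0],[0,0,0],[0,0,0],[0,0,0],[0,0,0],[0,0,0],[0,0,0],[0,0,0],[0,0,0],[0,0,0]]}'; python3 -m crank '{"travel":[[1,0.3,0],[2,0.3,0],[3,0.3,0],[3,0.3,0],[3,0.3,0],[3,0.3,0],[3,0.3,0],[3,0.3,0],[3,0.3,0],[3,0.3,0],[3,0.3,0],[3,0.3,0],[3,0.3,0],[3,0.3,0],[3,0.3,0],[3,0.3,0],[3,0.3,0],[3,0.3,0],[3,0.3,0],[2,0.3,0]],"twist":[[0,0,0],[0,0,0],[0,0,0],[0,0,0],[0,0,0],[0,0,0],[0,0,0],[0,0,0],[0,0,0],[0,0,0],[0,0,0],[0,0,0],[0,0,0],[0,0,0],[0,0,0],[0,0,0],[0,0,0],[0,0,0],[0,0,0],[0,0,0]]}'; python3 -m crank '{"travel":[[1,1,0],[0,2,0],[0,2,0],[0,2,0],[0,1.5,0],[0,0.5,0],[0,0,0],[0,0,0]],"twist":[[0,0,0],[0,0,0],[0,0,0],[0,0,0],[0,0,0],[0,0,0],[0,0,0],[0,0,0]]}'
```

```text
time: 14.95
position: [0.4447, -0.253, 0.2618]
eef_rot: [3.14, 0.001, 1.57]
contact_force: [0.4, 0.4, -2.9]
width: 0.0279
gripper_force: 25.0
time: 16.95
position: [0.5041, 0.3093, 0.2583]
eef_rot: [-3.14, 0.0, 1.571]
contact_force: [0.2, -0.5, -2.8]
width: 0.0279
gripper_force: 25.0
time: 17.75
position: [0.5942, 0.3172, 0.2591]
eef_rot: [-3.14, 0.0, 1.57]
contact_force: [-1.2, 0.2, -2.1]
width: 0.0281
gripper_force: 25.0
```

```bash
python3 -m crank '{"travel":[[-0.3,0.5,0],[0,0,0],[0,0,1],[0,0,2],[0,0,2],[0,0,2],[0,0,2],[0,0,2],[0,0,1.5],[0,0,1],[0,0,0.7],[0,0,0],[0,0,0]],"twist":[[0,0,0],[0,0,0],[0,0,0],[0,0,0],[0,0,0],[0,0,0],[0,0,0],[0,0,0],[0,0,0],[0,0,0],[0,0,0],[0,0,0],[0,0,0]]}';python3 -m crank '{"travel":[[0,0,0.2],[0,0,0.2],[0,0,0.2],[0,0,0.2],[0,0,0],[0,0,0]],"twist":[[0,0,0],[0,0,0],[0,0,0],[0,0,0],[0,0,0],[0,0,0]]}'
```

```text
time: 19.05
position: [0.6004, 0.3141, 0.1182]
eef_rot: [3.141, -0.0, 1.57]
contact_force: [1.0, 0.3, -2.6]
width: 0.0283
gripper_force: 25.0
time: 19.65
position: [0.6001, 0.314, 0.1096]
eef_rot: [-3.141, -0.0, 1.57]
contact_force: [-0.1, -0.4, -2.4]
width: 0.028
gripper_force: 25.0
```

```bash
python3 -m crank '{"travel":[[0,0,0.1],[0,0,0.1],[0,0,0.05],[0,0,0],[0,0,0]],"twist":[[0,0,0],[0,0,0],[0,0,0],[0,0,0],[0,0,0]]}'
```

```text
time: 20.15
position: [0.6004, 0.314, 0.1075]
eef_rot: [3.141, -0.0, 1.57]
contact_force: [0.8, -2.0, 2.5]
width: 0.0284
gripper_force: 25.0
```

Touching the floor. Release, lift, check.

```bash
python3 -m crank '{"travel":[[0,0,0],[0,0,0],[0,0,0],[0,0,0],[0,0,0],[0,0,0],[0,0,0],[0,0,0],[0,0,0],[0,0,-1],[0,0,-2],[0,0,-2],[0,0,-3],[0,0,-2],[0,0,-1],[0,0,0],[0,0,0]],"twist":[[0,0,0],[0,0,0],[0,0,0],[0,0,0],[0,0,0],[0,0,0],[0,0,0],[0,0,0],[0,0,0],[0,0,0],[0,0,0],[0,0,0],[0,0,0],[0,0,0],[0,0,0],[0,0,0],[0,0,0]]}' 0
python3 - <<'E'
from h import *
p,d,c,T=cam('scene'); X=cloud(d,c,T)
m=(abs(X[...,2]-.153)<.004)&(abs(X[...,1]-.314)<.035)&(abs(X[...,0]-.6)<.04)
q=X[m]; print(m.sum(),cv2.minEnclosingCircle((q[:,:2]*1000).astype(np.float32)),q[:,2].max(),np.median(p[m],0))
E
python3 m.py | grep -E '^(a|b) '
```

```text
time: 21.85
position: [0.5998, 0.3138, 0.2164]
eef_rot: [-3.141, 0.0, 1.57]
contact_force: [-0.8, -0.4, -0.7]
width: 0.095
gripper_force: 0.0
421 ((602.4392700195312, 312.5021057128906), 14.729966163635254) 0.1547824832414158 [255. 255. 255.]
a 968 [449.8 116.6] 28.2 115.7
b 952 [ 457.6 -110.2] 28.0 115.6
```

```bash
python3 -m crank '{"travel":[[-1,-1,0],[-2,-2,0],[-3,-2,0],[-3,-2,0],[-3,-2,0],[-3,-2,0],[-3,-2,0],[-1.5,-1.5,0],[-0.5,-0.5,0],[0,0,0],[0,0,0],[0,0,0]],"twist":[[0,0,0],[0,0,0],[0,0,0],[0,0,0],[0,0,0],[0,0,0],[0,0,0],[0,0,0],[0,0,0],[0,0,0],[0,0,0],[0,0,0]]}'
```

```text
time: 23.15
position: [0.4506, 0.1147, 0.2169]
eef_rot: [-3.142, -0.0, 1.57]
contact_force: [0.3, -0.9, -0.2]
width: 0.0951
gripper_force: 0.0
```

```bash
python3 -m crank '{"travel":[[0.2,0,1],[0,0,2],[0,0,2],[0,0,2],[0,0,2],[0,0,2],[0,0,1.5],[0,0,1],[0,0,0.6],[0,0,0],[0,0,0]],"twist":[[0,0,0],[0,0,0],[0,0,0],[0,0,0],[0,0,0],[0,0,0],[0,0,0],[0,0,0],[0,0,0],[0,0,0],[0,0,0]]}' 0; python3 -m crank '{"travel":[[0,0,0],[0,0,0],[0,0,0],[0,0,0],[0,0,0],[0,0,0],[0,0,0],[0,0,0],[0,0,0]],"twist":[[0,0,0],[0,0,0],[0,0,0],[0,0,0],[0,0,0],[0,0,0],[0,0,0],[0,0,0],[0,0,0]]}' 1 25
```

```text
time: 24.25
position: [0.4502, 0.1162, 0.0764]
eef_rot: [3.141, -0.0, 1.57]
contact_force: [-0.1, 0.5, 0.2]
width: 0.0951
gripper_force: 0.0
time: 25.15
position: [0.45, 0.1161, 0.0762]
eef_rot: [3.141, -0.0, 1.57]
contact_force: [0.5, 0.7, 2.1]
width: 0.056
gripper_force: 25.0
```

```bash
python3 -m crank '{"travel":[[0,0,-0.5],[0,0,-1],[0,0,-2],[0,0,-2],[0,0,-2],[0,0,-2],[0,0,-2],[0,0,-1.5],[0,0,-1],[-0.5,1,0],[-1.5,2,0],[-1.5,2,0],[-1.5,2.5,0],[-1.5,2.5,0],[-1,2,0],[-0.6,1.2,0],[-0.3,0.5,0],[0,0,0],[0,0,0],[0,0,0]],"twist":[[0,0,0],[0,0,0],[0,0,0],[0,0,0],[0,0,0],[0,0,0],[0,0,0],[0,0,0],[0,0,0],[0,0,0],[0,0,0],[0,0,0],[0,0,0],[0,0,0],[0,0,0],[0,0,0],[0,0,0],[0,0,0],[0,0,0],[0,0,0]]}'
```

```text
time: 27.15
position: [0.5863, 0.0325, 0.2163]
eef_rot: [-3.141, -0.0, 1.57]
contact_force: [-0.1, 0.7, -2.2]
width: 0.0556
gripper_force: 25.0
```

```bash
python3 -m crank '{"travel":[[0,0,1],[0,0,2],[0,0,2],[0,0,2],[0,0,2],[0,0,1.5],[0,0,1.2],[0,0,0.8],[0,0,0.4],[0,0,0.2],[0,0,0.2],[0,0,0.1],[0,0,0],[0,0,0]],"twist":[[0,0,0],[0,0,0],[0,0,0],[0,0,0],[0,0,0],[0,0,0],[0,0,0],[0,0,0],[0,0,0],[0,0,0],[0,0,0],[0,0,0],[0,0,0],[0,0,0]]}'; python3 -m crank '{"travel":[[0,0,0.1],[0,0,0.1],[0,0,0],[0,0,0]],"twist":[[0,0,0],[0,0,0],[0,0,0],[0,0,0]]}'
```

```text
time: 28.55
position: [0.587, 0.0319, 0.0824]
eef_rot: [3.141, -0.0, 1.57]
contact_force: [0.3, -0.1, -2.3]
width: 0.0555
gripper_force: 25.0
time: 28.95
position: [0.587, 0.032, 0.0802]
eef_rot: [3.141, -0.0, 1.57]
contact_force: [-0.2, 0.1, 0.3]
width: 0.056
gripper_force: 25.0
```

```bash
python3 -m crank '{"travel":[[0,0,0],[0,0,0],[0,0,0],[0,0,0],[0,0,0],[0,0,0],[0,0,0],[0,0,-1],[0,0,-2],[0,0,-3],[0,0,-3],[0,0,-2.5],[0,0,-1.5],[0,0,-0.5],[0,0,0]],"twist":[[0,0,0],[0,0,0],[0,0,0],[0,0,0],[0,0,0],[0,0,0],[0,0,0],[0,0,0],[0,0,0],[0,0,0],[0,0,0],[0,0,0],[0,0,0],[0,0,0],[0,0,0]]}' 0; python3 -m crank '{"travel":[[-1,-1,0],[-2,-2,0],[-2,-2,0],[-2.5,-2,0],[-2.5,-2,0],[-2,-2,0],[-1.5,-1.5,0],[-0.7,-0.4,0],[0,0,0],[0,0,0],[0,0,0]],"twist":[[0,0,0],[0,0,0],[0,0,0],[0,0,0],[0,0,0],[0,0,0],[0,0,0],[0,0,0],[0,0,0],[0,0,0],[0,0,0]]}'
```

```text
time: 30.45
position: [0.5869, 0.032, 0.2159]
eef_rot: [3.14, -0.0, 1.57]
contact_force: [-0.2, 0.5, -0.5]
width: 0.0949
gripper_force: 0.0
time: 31.55
position: [0.4582, -0.1094, 0.2149]
eef_rot: [-3.141, -0.0, 1.571]
contact_force: [-0.1, 0.9, 0.6]
width: 0.0951
gripper_force: 0.0
```

```bash
python3 -m crank '{"travel":[[0,0,1],[0,0,2],[0,0,2],[0,0,2],[0,0,2],[0,0,2],[0,0,1.5],[0,0,0.9],[0,0,0.5],[0,0,0],[0,0,0]],"twist":[[0,0,0],[0,0,0],[0,0,0],[0,0,0],[0,0,0],[0,0,0],[0,0,0],[0,0,0],[0,0,0],[0,0,0],[0,0,0]]}' 0; python3 -m crank '{"travel":[[0,0,0],[0,0,0],[0,0,0],[0,0,0],[0,0,0],[0,0,0],[0,0,0],[0,0,0],[0,0,0]],"twist":[[0,0,0],[0,0,0],[0,0,0],[0,0,0],[0,0,0],[0,0,0],[0,0,0],[0,0,0],[0,0,0]]}' 1 25
```

```text
time: 32.65
position: [0.458, -0.1099, 0.0764]
eef_rot: [3.141, 0.0, 1.57]
contact_force: [0.4, -0.2, -0.2]
width: 0.0953
gripper_force: 0.0
time: 33.55
position: [0.4578, -0.1099, 0.0762]
eef_rot: [3.141, -0.0, 1.57]
contact_force: [-0.8, -0.6, 1.9]
width: 0.0558
gripper_force: 25.0
```

```bash
python3 -m crank '{"travel":[[0,0,-0.5],[0,0,-1],[0,0,-2],[0,0,-2],[0,0,-2],[0,0,-2],[0,0,-2],[0,0,-1.5],[0,0,-1],[0.5,1,0],[1,2,0],[1,2,0],[1,2.5,0],[1,2.5,0],[0.8,1.5,0],[0.5,0.8,0],[0.2,0.4,0],[0,0,0],[0,0,0],[0,0,0]],"twist":[[0,0,0],[0,0,0],[0,0,0],[0,0,0],[0,0,0],[0,0,0],[0,0,0],[0,0,0],[0,0,0],[0,0,0],[0,0,0],[0,0,0],[0,0,0],[0,0,0],[0,0,0],[0,0,0],[0,0,0],[0,0,0],[0,0,0],[0,0,0]]}'
```

```text
time: 35.55
position: [0.5843, -0.0504, 0.2163]
eef_rot: [3.142, -0.0, 1.569]
contact_force: [0.1, -0.6, -2.0]
width: 0.0554
gripper_force: 25.0
```

```bash
python3 -m crank '{"travel":[[0,0,1],[0,0,2],[0,0,2],[0,0,2],[0,0,2],[0,0,1.5],[0,0,1.2],[0,0,0.8],[0,0,0.4],[0,0,0.2],[0,0,0.2],[0,0,0.1],[0,0,0],[0,0,0]],"twist":[[0,0,0],[0,0,0],[0,0,0],[0,0,0],[0,0,0],[0,0,0],[0,0,0],[0,0,0],[0,0,0],[0,0,0],[0,0,0],[0,0,0],[0,0,0],[0,0,0]]}'; python3 -m crank '{"travel":[[0,0,0.1],[0,0,0.1],[0,0,0],[0,0,0]],"twist":[[0,0,0],[0,0,0],[0,0,0],[0,0,0]]}'
```

```text
time: 36.95
position: [0.5849, -0.05, 0.0824]
eef_rot: [3.141, -0.0, 1.57]
contact_force: [0.6, -0.6, -2.2]
width: 0.0554
gripper_force: 25.0
time: 37.35
position: [0.5849, -0.05, 0.0802]
eef_rot: [3.141, -0.0, 1.57]
contact_force: [-0.1, -0.6, -0.7]
width: 0.0556
gripper_force: 25.0
```

Contact on the floor. Release, lift and back off, then look at everything once more.

```bash
python3 -m crank '{"travel":[[0,0,0],[0,0,0],[0,0,0],[0,0,0],[0,0,0],[0,0,0],[0,0,0],[0,0,-1],[0,0,-2],[0,0,-3],[0,0,-3],[0,0,-3],[0,0,-3],[0,-2,-1],[0,-3,0],[0,-3,0],[0,-3,0],[0,-2,0],[0,0,0],[0,0,0]],"twist":[[0,0,0],[0,0,0],[0,0,0],[0,0,0],[0,0,0],[0,0,0],[0,0,0],[0,0,0],[0,0,0],[0,0,0],[0,0,0],[0,0,0],[0,0,0],[0,0,0],[0,0,0],[0,0,0],[0,0,0],[0,0,0],[0,0,0],[0,0,0]]}' 0
python3 - <<'E'
from h import *
p,d,c,T=cam('scene'); save('end.png',p); X=cloud(d,c,T)
for n,x,y,z in[('a',.587,.032,.119),('b',.585,-.05,.119),('tum',.593,-.226,.126),('bot',.6,.314,.153),('stum',.604,-.3125,.126),('sbot',.609,.230,.153)]:
    m=(abs(X[...,2]-z)<.004)&(abs(X[...,1]-y)<.04)&(abs(X[...,0]-x)<.04)
    q=X[m]; print(n,m.sum(),cv2.minEnclosingCircle((q[:,:2]*1000).astype(np.float32)),np.median(q[:,2]))
E
```

```text
time: 39.35
position: [0.4554, -0.0501, 0.241]
eef_rot: [3.14, 0.0, 1.569]
contact_force: [-0.3, -0.5, -1.1]
width: 0.0951
gripper_force: 0.0
a 839 ((589.746826171875, 33.21267318725586), 27.43062973022461) 0.11790775312499324
b 760 ((587.6152954101562, -50.01875686645508), 27.332157135009766) 0.11799879105208833
tum 270 ((593.8553466796875, -225.60272216796875), 32.727386474609375) 0.12457588295019717
bot 416 ((602.4585571289062, 312.1271667480469), 14.656110763549805) 0.15232294342754074
stum 285 ((603.6762084960938, -310.283203125), 33.150779724121094) 0.12444442655768062
sbot 385 ((612.977294921875, 231.29017639160156), 14.4263916015625) 0.1522128966928628
```

View pics/end.png

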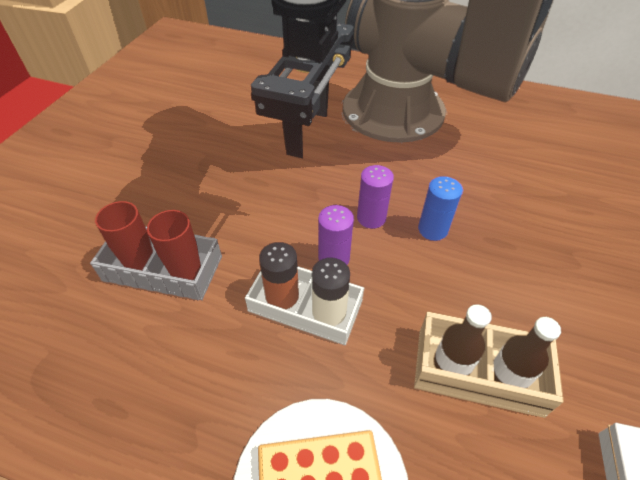

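The picture shows both shakers upright in the caddy at (280,275) and (330,293), the tumblers in the rack at (125,237) and (174,245), and the bottles in the crate at (463,345) and (525,355). The gripper is clear of everything.

```bash
python3 -c "
from cell import r
print(r.sign_off())"
```

```text
the job is handed in; nothing more can be done
None
```

I handed the job in at about 39 s: by the final camera check both shakers, the tumbler and the bottle stand upright and released in their cells, each within about 3 mm of its cell centre, and the stored tumbler and bottle have not noticeably moved; the sign-off returned no verdict.

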